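Pack the sauce bottles into their gift cartons, mild to hot

TASK

Pack the three slim dark sauce bottles, each standing upright on the floor of the gift carton whose rim matches the colour of its cap, going from mild to hot: green first, then yellow, red last. Set each bottle down gently rather than dropping it, and let go before fetching the next. The squat amber jars are not part of this order, whatever their lid colour: leave them standing where they are in the stock tray.

Things in the scene. Friction and masses are not known exactly. Their poses are not given: they have to be found in the camera images.
- bottle_green: Sauce bottle: slim, nearly black, round, with a green screw cap and a white and green band low on its body. Straight body 48 mm in diameter up to 90 mm high, then a shoulder and a 26 mm neck; cap 29 mm wide, its top 125 mm above the base. About 0.26 kg. Loose, standing upright in the stock tray at the start. Origin: centre of the underside, z up along the bottle.
- bottle_yellow: Sauce bottle: slim, nearly black, round, with a yellow screw cap and a white and yellow band low on its body. Straight body 48 mm in diameter up to 90 mm high, then a shoulder and a 26 mm neck; cap 29 mm wide, its top 125 mm above the base. About 0.26 kg. Loose, standing upright in the stock tray at the start. Origin: centre of the underside, z up along the bottle.
- bottle_red: Sauce bottle: slim, nearly black, round, with a red screw cap and a white and red band low on its body. Straight body 48 mm in diameter up to 90 mm high, then a shoulder and a 26 mm neck; cap 29 mm wide, its top 125 mm above the base. About 0.26 kg. Loose, standing upright in the stock tray at the start. Origin: centre of the underside, z up along the bottle.
- jar_red: Squat amber glass jar, not a sauce bottle: 58 mm in diameter, 67 mm high, with a broad red lid (56 mm across). Loose, standing in the stock tray among the bottles; stays there. Origin: centre of the underside, z up.
- jar_green: Squat amber glass jar, not a sauce bottle: 58 mm in diameter, 67 mm high, with a broad green lid (56 mm across). Loose, standing in the stock tray among the bottles; stays there. Origin: centre of the underside, z up.
- carton_green: Open-topped maroon gift carton with a green rim and a green inner floor; fixed to the table. Square, 84 mm outside, 76 mm inside (walls 4 mm), 42 mm high; the inner floor is 4 mm above the table. Holds one bottle upright with room to spare; 52 mm of a standing bottle's straight body shows above the rim. Origin: centre of the underside, x and y along the sides, z up.
- carton_yellow: Open-topped maroon gift carton with a yellow rim and a yellow inner floor; fixed to the table. Square, 84 mm outside, 76 mm inside (walls 4 mm), 42 mm high; the inner floor is 4 mm above the table. Holds one bottle upright with room to spare; 52 mm of a standing bottle's straight body shows above the rim. Origin: centre of the underside, x and y along the sides, z up.
- carton_red: Open-topped maroon gift carton with a red rim and a red inner floor; fixed to the table. Square, 84 mm outside, 76 mm inside (walls 4 mm), 42 mm high; the inner floor is 4 mm above the table. Holds one bottle upright with room to spare; 52 mm of a standing bottle's straight body shows above the rim. Origin: centre of the underside, x and y along the sides, z up.
- stock_tray: Low, open brown cardboard tray, fixed to the table: 470 mm long (its y axis), 86 mm wide (its x axis), 30 mm high, walls and floor 3 mm thick. The three bottles and two jars stand in it in one row along its length, in any order, about 90 mm apart. Origin: centre of the underside, z up.
There are look-alikes about, which are no part of the job. Leave any blue look-alike of the jar_green alone. What is shaped like the bottle_red but purple is not meant.

How it is judged:
On the way, in this order (a step that is already met when the one before it is completed fails the run):
1. the green bottle stands upright in the green carton, let go (horizontal distance between bottle_green and carton_green below 0.022 m and z of bottle_green in the frame of carton_green between -0.002 and 0.012 m and angle between bottle_green's own z axis and vertical below 0.12 rad and contact force between the fingers and bottle_green below 0.2 N), for 0.2 s.
2. the yellow bottle stands upright in the yellow carton, let go (horizontal distance between bottle_yellow and carton_yellow below 0.022 m and z of bottle_yellow in the frame of carton_yellow between -0.002 and 0.012 m and angle between bottle_yellow's own z axis and vertical below 0.12 rad and contact force between the fingers and bottle_yellow below 0.2 N), for 0.2 s.
3. the red bottle stands upright in the red carton, let go (horizontal distance between bottle_red and carton_red below 0.022 m and z of bottle_red in the frame of carton_red between -0.002 and 0.012 m and angle between bottle_red's own z axis and vertical below 0.12 rad and contact force between the fingers and bottle_red below 0.2 N), for 0.2 s.
At the end, for the whole second after the job is handed in: Each sauce bottle stands in the carton of its cap colour, base within 8 mm of its floor, axis within 22 mm of its centre (anywhere inside the walls) and 0.12 rad of upright, released and at rest; both jars stand at rest, moved less than 25 mm and tilted less than 0.35 rad (all of step 1 and all of step 2 and all of step 3 and linear speed of each of bottle_green, bottle_yellow, bottle_red, jar_red, jar_green below 0.02 m/s and angular speed of each of bottle_green, bottle_yellow, bottle_red below 0.2 rad/s and distance of each of jar_red, jar_green from where it was at the start of the episode below 0.025 m and angle between each of jar_red, jar_green's own z axis and vertical below 0.35 rad); the robot touches nothing.
It fails at once if the red-lidded jar is shifted more than 25 mm or tipped over (distance of jar_red from where it was at the start of the episode above 0.025 m or angle between jar_red's own z axis and vertical above 0.35 rad).
It fails at once if the green-lidded jar is shifted more than 25 mm or tipped over (distance of jar_green from where it was at the start of the episode above 0.025 m or angle between jar_green's own z axis and vertical above 0.35 rad).
It fails at once if the green bottle is dropped from more than about 20 mm, or knocked flying (contact force between the fingers and bottle_green below 0.1 N and linear speed of bottle_green above 0.6 m/s).
It fails at once if the yellow bottle is dropped from more than about 20 mm, or knocked flying (contact force between the fingers and bottle_yellow below 0.1 N and linear speed of bottle_yellow above 0.6 m/s).
It fails at once if the red bottle is dropped from more than about 20 mm, or knocked flying (contact force between the fingers and bottle_red below 0.1 N and linear speed of bottle_red above 0.6 m/s).
It also fails if it takes over 90 s, if anything falls off the work surface, if the arm or the gripper's body presses on something with over 40 N, if the wrist force passes 120 N, or if a joint passes its speed limit or range.

ROBOT

A 7-joint arm with a two-finger parallel gripper is mounted at the origin on the work surface. World frame = base frame: x ahead of the robot, y to its left, z up, the work surface at z = 0. Lengths are in m, angles in rad, forces in N, time in s.
With the tool pointing down it reaches from about 0.4 to 0.85 m from the base axis. Payload 4.5 kg.
Tool frame: the origin (TCP) lies between the finger pads; the fingertips stand 19 mm ahead of it and the grasp point (between the pads) is the TCP; z points along the fingers, y is the direction in which the jaws open and shut (so a half turn about z gives the same grasp; the last joint's range is limited). The gripper opens to 85 mm and grips with 20 to 120 N. Pads are 22 mm wide; open, the fingers measure 114 mm over their backs; the gripper's body (76 mm by 85 mm) begins 54 mm behind the grasp point. The pads swing forward as they close: fully open they stand 13 mm farther back than shut.
Start: joints at [-1.264, 0.689, -0.195, 1.565, 0.157, 0.902, -0.215], TCP at [0.168, 0.602, 0.25] pointing down, gripper open.
Joint ranges: [-3.01, 3.01], [-0.46, 2.08], [-1.47, 1.51], [0.13, 2.56], [-1, 4.14], [0.04, 2.09], [-2.66, 2.66]. Speed limits (rad/s): [2.57, 2.57, 3.14, 3.14, 3.14, 3.14, 3.14].

INTERFACE

Orientations are given as a unit quaternion [x, y, z, w].
In Python, from plant import robot gives the robot as it stands.
- The arm moves only by the tool drive_tool, never from a script. Its argument "commands" is a list of rows, each a list of 7 numbers: the turn, a rotation vector about the tool's x, y, z in degrees, then the shift along the tool's x, y, z in m, then the closure, from 0 (fully open) to 1 (shut). A call has 1 to 12 rows; each row is the pose to reach, as a shift and turn from the pose measured when the call began, along the tool's axes at that moment; what a row does not reach only later rows make up. A row lasts 1/12 s, in which the tool goes at most 41.7 mm and 7.16 degrees, less where a joint would pass 70% of its speed; a pose out of reach is approached as far as the arm can. A call with a gripper value outside its range is refused whole. The fingers move at their own pace and stop on an object; "grip_force" is the grip in N (left out, the last holds). Time passes only in rows, so rows that repeat a pose let the fingers close. It gives the time, the measured TCP pose, the force and the opening at its end, in the units of the state.
- robot.sense(): the state, without advancing time (a new reading comes with each control period).
- robot.capture(name): name is "side" or "top" or "wrist"; returns the picture (384x512x3 uint8, red, green, blue); there is no depth.
- robot.calibration(name): a dict with "fx", "fy", "cx", "cy" (pixels), "world_to_cam" (4x4, takes a point from world to camera coordinates). Camera axes: x right, y down, z forward; pixel columns grow to the right and rows downward; lengths in m; the calibration is good to about 2 mm. A picture is of the moment at which its call begins: read the wrist's pose just before it. calibration takes no time and is no camera call; for the wrist camera it gives the pose at the moment of the call.
- robot.hand_in(): hands the job in, once; it reports no verdict.
Trained networks look in the newest picture that a camera, given by its name, has taken for a name from the list of things; names that differ only in an ending like _2 or _b are one class to them, and where a whole thing is asked for, a point or a joint stands for the part that bears it (a point fixed in the world has none). Each returns a list of dicts, best first, with "score" (0 to 1); they miss things now and then, are a little off and sometimes report something else, mostly with a low value. They report only what shows in the picture. A call takes as long as a camera call. They do not tell look-alikes from the thing itself.
- robot.find_in(target, camera): "location" ([column, row] in pixels, amid what is visible of it).
The state is a dict: "clock": time; "q": joint angles; "qd": joint speeds; "joint_efforts": joint torques, N m; "ee_pos": TCP position; "orientation": TCP orientation; "ft_force": force on the tool from outside, world axes, zero at the start; "torque": the same for the moment, N m; "finger_gap": finger opening in m.
Only numpy, scipy, OpenCV 4.12 (cv2) and the standard library are available. Lean on these libraries where they do the work, as an engineer would, in place of code of your own. Each camera call takes 0.05 s, during which the arm holds its last target.

## Working session

There is one attempt and no reset: what is moved stays moved. The work goes in short steps, Python scripts to look and compute and a tool call to move; the robot and the scene stay as the last step left them, time stands still between calls to the robot, and variables do not carry over. Pictures are saved under pics/ and viewed, and the job is handed in when it is done.

Besides the shell and the picture viewer there is one more tool, called after ">>>" as a command line: name --pt "numbers of a row" for each row, then --argument value for the rest. drive_tool: Moves the arm, as the interface text tells. Its arguments: {"type":"object","properties":{"commands":{"type":"array"},"grip_force":{"type":"number"}},"required":["commands"]}

```bash
ls; mkdir -p pics
python3 - <<'E'
from plant import robot
import cv2
s=robot.sense();print(s)
for n in ("side","top","wrist"):
    im=robot.capture(n);cv2.imwrite(f"pics/a_{n}.png",im[:,:,::-1])
    c=robot.calibration(n);print(n,c)
    for t in ["bottle_green","bottle_yellow","bottle_red","jar_red","jar_green","carton_green","carton_yellow","carton_red","stock_tray"]:
        print(t,[( [round(v) for v in d["location"]],round(d["score"],2)) for d in robot.find_in(t,n)[:3]])
print(robot.sense()["clock"])
E
```

```text
pics
{'clock': 0.0, 'q': array([-1.26419824,  0.69003275, -0.19449788,  1.56637149,  0.15729771,
        0.90252529, -0.21510026]), 'qd': array([ 0.00034376, -0.00178307,  0.00023169, -0.00072295, -0.00054498,
        0.00098395,  0.00025404]), 'joint_efforts': array([-4.16289759e-04, -5.39608240e+01, -1.26656458e+00, -1.58550990e+01,
        9.10897739e-03,  9.33230447e-03,  1.76455825e-05]), 'ee_pos': array([0.16827621, 0.60125503, 0.24944588]), 'orientation': array([ 1.35939928e-01,  9.90716604e-01, -9.71131153e-04, -5.77698433e-05]), 'ft_force': array([0.06947031, 0.23589685, 0.37361782]), 'torque': array([-0.05089819,  0.02881627, -0.02868556]), 'finger_gap': 0.08548291133272615}
side {'fx': 413.40080261766093, 'fy': 413.40080261766093, 'cx': 257.65550786462, 'cy': 187.48702706345227, 'world_to_cam': array([[-0.79604648, -0.60521463,  0.00502556,  0.43554225],
       [-0.47304101,  0.6169742 , -0.62894757,  0.24575396],
       [ 0.37754763, -0.50304879, -0.77743148,  0.63888933],
       [ 0.        ,  0.        ,  0.        ,  1.        ]])}
bottle_green [([350, 125], 0.97)]
bot
[... 1101 characters left out ...]
arton_yellow [([281, 152], 0.88)]
carton_red [([355, 155], 0.65)]
stock_tray [([276, 219], 0.72)]
wrist {'fx': 299.4209521081615, 'fy': 299.4209521081615, 'cx': 258.21997847382374, 'cy': 192.70815319777714, 'world_to_cam': array([[ 2.70591071e-01,  9.62694362e-01, -1.92857812e-04,
        -6.24755270e-01],
       [ 9.10879073e-01, -2.55962147e-01,  3.23701551e-01,
        -4.18197737e-02],
       [ 3.11576294e-01, -8.77664195e-02, -9.46159219e-01,
         3.82049752e-01],
       [ 0.00000000e+00,  0.00000000e+00,  0.00000000e+00,
         1.00000000e+00]])}
bottle_green []
bottle_yellow []
bottle_red []
jar_red []
jar_green []
carton_green []
carton_yellow []
carton_red []
stock_tray []
1.5
```

View pics/a_side.png

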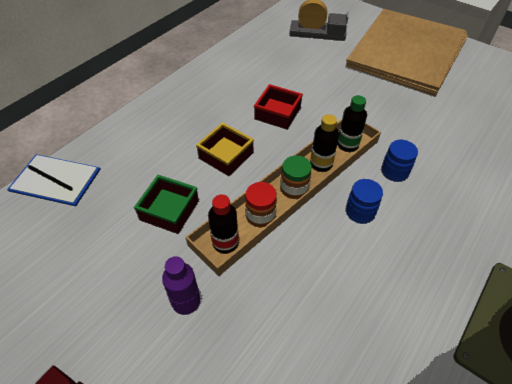

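View pics/a_top.png

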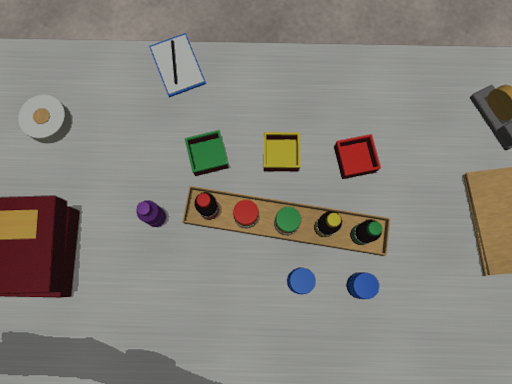

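The top view shows the tray running left to right. It holds the red bottle (cap 204,200), red jar, green jar, yellow bottle (333,219) and green bottle (374,228). The cartons are green (208,153), yellow (282,152) and red (357,156). The purple bottle and the two blue jars are the look-alikes. Next I'll triangulate the positions by colour.

```bash
cat > h.py <<'E'
import numpy as np, cv2
from plant import robot
def P(c):
    K=np.array([[c['fx'],0,c['cx']],[0,c['fy'],c['cy']],[0,0,1]]);return K@c['world_to_cam'][:3]
def tri(obs):
    # linear, normalised
    A=[]
    for M,(u,v) in obs:
        for r in (u*M[2]-M[0],v*M[2]-M[1]): A.append(r/np.linalg.norm(r[:3]))
    A=np.array(A); X,res,_,_=np.linalg.lstsq(A[:,:3],-A[:,3],rcond=None)
    e=[np.hypot(*( (M@np.r_[X,1])[:2]/(M@np.r_[X,1])[2]-uv)) for M,uv in obs]
    return X,np.array(e)
def atz(M,uv,z):
    u,v=uv;A=np.array([u*M[2]-M[0],v*M[2]-M[1]]);return np.linalg.solve(A[:,:2],-A[:,3]-A[:,2]*z)
HUE={'red':[(0,7),(173,180)],'yellow':[(20,32)],'green':[(50,80)]}
def mask(im,col,smin=120,vmin=50):
    h=cv2.cvtColor(im,cv2.COLOR_RGB2HSV);m=np.zeros(h.shape[:2],np.uint8)
    for a,b in HUE[col]: m|=cv2.inRange(h,(a,smin,vmin),(b,255,255))
    return m
def blobs(im,col,**k):
    m=mask(im,col,**k);n,l,st,ce=cv2.connectedComponentsWithStats(m)
    return [(l==i,st[i],ce[i]) for i in range(1,n) if st[i][4]>25]
def near(im,col,uv,**k):
    return min(blobs(im,col,**k),key=lambda b:np.hypot(*(b[2]-uv)))
E
python3 - <<'E'
from h import *
np.set_printoptions(precision=4,suppress=True)
im={n:cv2.imread(f'pics/a_{n}.png')[:,:,::-1].copy() for n in('side','top')}
M={n:P(robot.calibration(n)) for n in im}
cap={'green':((374,228),(358,103)),'yellow':((333,219),(329,122)),'red':((204,200),(221,202))}
car={'green':((208,153),(168,203)),'yellow':((282,152),(225,149)),'red':((357,156),(278,104))}
jar={'red':((246,212),(262,192)),'green':((288,219),(297,168))}
for c in cap:
    bt=near(im['top'],c,cap[c][0]);bs=near(im['side'],c,cap[c][1])
    print('cap',c,bt[1],bt[2],bs[1],bs[2],tri([(M['top'],bt[2]),(M['side'],bs[2])]))
for c in jar:
    bt=near(im['top'],c,jar[c][0]);bs=near(im['side'],c,jar[c][1])
    print('jar',c,bt[1],bs[1],tri([(M['top'],bt[2]),(M['side'],bs[2])]))
for c in car:
    X={}
    for n,i in(('top',0),('side',1)):
        b=near(im[n],c,car[c][i],vmin=25);pts=np.argwhere(b[0])[:,::-1].astype(np.float32)
        hull=cv2.convexHull(pts)
        q=cv2.approxPolyN(hull,4,ensure_convex=True).reshape(-1,2) if hasattr(cv2,'approxPolyN') else None
        W=np.array([atz(M[n],p,.042) for p in q]);X[n]=W
        r=cv2.minAreaRect((W*1000).astype(np.float32))
        print('carton',c,n,b[1],'z.042 rect',r, q.round(0).tolist())
    # match corners
    T=X['top'];S=X['side']
    qt=lambda n,W:[ (M[n]@np.r_[w,.042,1])[:2]/(M[n]@np.r_[w,.042,1])[2] for w in W]
    for t,ut in zip(T,qt('top',T)):
        j=np.argmin(np.linalg.norm(S-t,axis=1));us=qt('side',S)[j]
        print('   ',*tri([(M['top'],ut),(M['side'],us)]))
E
```

```text
cap green [368 221  14  15 156] [374.4808 228.1474] [352  96  14   9 104] [358.4904 100.0481] (array([ 0.4524, -0.2007,  0.1269]), array([0.2774, 0.3016]))
cap yellow [326 212  15  15 175] [333.2057 219.4686] [321 115  16  17 217] [328.5438 122.6406] (array([ 0.47  , -0.1185,  0.1172]), array([0.4184, 0.4685]))
cap red [196 193  15  15 170] [203.1294 199.7412] [212 195  18  20 303] [220.9043 204.2673] (array([0.5061, 0.1536, 0.1187]), array([0.4986, 0.6569]))
jar red [233 200  25  25 493] [245 182  32  29 718] (array([0.4918, 0.0658, 0.0623]), array([0.3352, 0.414 ]))
jar green [276 207  25  25 474] [282 155  30  23 508] (array([ 0.4768, -0.0278,  0.0684]), array([0.2251, 0.2639]))
carton green top [ 185  131   43   42 1094] z.042 rect ((638.4677734375, 161.8123321533203), (86.29584503173828, 83.83827209472656), 15.696124076843262) [[193.0, 173.0], [185.0, 138.0], [219.0, 130.0], [228.0, 164.0]]
carton green side [ 134  175   63   49 1304] z.042 rect ((636.6622924804688, 163.2458038330078), (87.34501647949219, 88.74974822998047), 15.500288963317871) [[175.0, 224.0], [132.0, 209.0], [
[... 747 characters left out ...]
0.0266 0.035 ] [0.1125 0.1282]
    [ 0.686  -0.0557  0.0446] [0.0014 0.0015]
carton red top [ 334  134   47   44 1421] z.042 rect ((633.8165893554688, -190.23731994628906), (90.87220764160156, 93.71215057373047), 12.506607055664062) [[342.0, 178.0], [333.0, 141.0], [371.0, 134.0], [381.0, 170.0]]
carton red side [ 254   84   49   44 1216] z.042 rect ((628.6688232421875, -176.6713409423828), (93.16378021240234, 125.0639877319336), 12.650115966796875) [[285.0, 128.0], [246.0, 116.0], [269.0, 84.0], [303.0, 94.0]]
    [ 0.5904 -0.1622  0.0035] [0.54   0.5686]
    [ 0.685  -0.1408  0.0032] [1.4453 1.4833]
    [ 0.6873 -0.2259  0.0434] [0.2256 0.2183]
    [ 0.6    -0.245   0.0437] [0.2819 0.2818]
```

```bash
cat >> h.py <<'E'
from scipy.spatial.transform import Rotation as R
def go(pos,yaw):
    """print tool-frame shift/turn to world pos with tool y at world yaw (deg), tool pointing down"""
    s=robot.sense();Rc=R.from_quat(s['orientation']);a=np.radians(yaw)
    y=np.array([np.cos(a),np.sin(a),0]);z=np.array([0,0,-1.]);x=np.cross(y,z)
    Rt=R.from_matrix(np.c_[x,y,z])
    print('turn',np.degrees((Rc.inv()*Rt).as_rotvec()).round(2),'shift',Rc.inv().apply(np.array(pos)-s['ee_pos']).round(4),'at',s['ee_pos'].round(4),'clock',s['clock'],'q',s['q'].round(2),'F',s['ft_force'].round(1))
E
python3 - <<'E'
from h import *
go([.45,.22,.3],30)
go([.40,-.2,.25],-7.5)
np.set_printoptions(precision=3,suppress=True)
c=robot.calibration('wrist')['world_to_cam'];print(-c[:3,:3].T@c[:3,3])
im=cv2.imread('pics/a_top.png')[:,:,::-1].copy();m=P(robot.calibration('top'))
b=near(im,'red',(357,156),vmin=110);q=cv2.convexHull(np.argwhere(b[0])[:,::-1].astype(np.float32)).reshape(-1,2)
print(cv2.minAreaRect(np.array([atz(m,p,.042)*1000 for p in q],np.float32)))
E
```

```text
turn [ 1.000e-02 -0.000e+00  4.437e+01] shift [-0.3741 -0.2919 -0.0497] at [0.1684 0.6019 0.2503] clock 1.5 q [-1.26  0.69 -0.19  1.57  0.16  0.9  -0.22] F [-0.9  1.  -0.5]
turn [ 1.000e-02 -0.000e+00  8.187e+01] shift [-4.391e-01 -7.099e-01  3.000e-04] at [0.1684 0.6019 0.2503] clock 1.5 q [-1.26  0.69 -0.19  1.57  0.16  0.9  -0.22] F [-0.9  1.  -0.5]
[0.088 0.624 0.375]
((637.5657348632812, -193.77951049804688), (85.08597564697266, 85.1274185180664), 12.50658893585205)
```

>>> drive_tool --pt "0 0 7 -0.031 -0.025 -0.004 0" --pt "0 0 14 -0.062 -0.05 -0.008 0" --pt "0 0 21 -0.093 -0.075 -0.012 0" --pt "0 0 27 -0.125 -0.1 -0.016 0" --pt "0 0 31 -0.156 -0.124 -0.02 0" --pt "0 0 35 -0.187 -0.148 -0.025 0" --pt "0 0 38 -0.218 -0.172 -0.03 0" --pt "0 0 41 -0.25 -0.196 -0.034 0" --pt "0 0 44 -0.281 -0.22 -0.038 0" --pt "0 0 44.4 -0.312 -0.244 -0.042 0" --pt "0 0 44.4 -0.343 -0.268 -0.046 0" --pt "0 0 44.4 -0.374 -0.292 -0.05 0"

```text
clock: 2.5
ee_pos: [0.4508, 0.2184, 0.3008]
orientation: [0.5, 0.866, 0.0, 0.0]
ft_force: [1.5, 0.5, 1.3]
finger_gap: 0.0853
```

Run:
```python
from h import *
go([.42,-.19,.25],-7.5)
```

```text
turn [ 3.000e-02 -2.000e-02  3.749e+01] shift [-0.3383 -0.2308  0.0506] at [0.4508 0.2184 0.3008] clock 2.5 q [-0.54  0.46 -0.01  1.87  0.    0.81 -0.02] F [1.5 0.5 1.3]
```

>>> drive_tool --pt "0 0 3.4 -0.031 -0.021 0.005 0" --pt "0 0 6.8 -0.062 -0.042 0.009 0" --pt "0 0 10.2 -0.092 -0.063 0.014 0" --pt "0 0 13.6 -0.123 -0.084 0.018 0" --pt "0 0 17 -0.154 -0.105 0.023 0" --pt "0 0 20.4 -0.185 -0.126 0.028 0" --pt "0 0 24 -0.215 -0.147 0.032 0" --pt "0 0 27 -0.246 -0.168 0.037 0" --pt "0 0 31 -0.277 -0.189 0.041 0" --pt "0 0 34 -0.307 -0.21 0.046 0" --pt "0 0 37.5 -0.338 -0.231 0.05 0" --pt "0 0 37.5 -0.338 -0.231 0.05 0"

```text
clock: 3.5
ee_pos: [0.4182, -0.1982, 0.2506]
orientation: [0.757, 0.654, -0.001, 0.002]
ft_force: [0.9, -0.9, 0.8]
finger_gap: 0.0852
```

Run:
```python
from h import *
np.set_printoptions(precision=4,suppress=True)
c=robot.calibration('wrist');im=robot.capture('wrist');cv2.imwrite('pics/b_w.png',im[:,:,::-1])
for t in ["bottle_green","carton_red","bottle_yellow"]: print(t,[(np.round(d["location"]),round(d["score"],2)) for d in robot.find_in(t,'wrist')[:3]])
M=P(c)
for col in('green','yellow'):
  for b in blobs(im,col): print(col,b[1],b[2],atz(M,b[2],.12))
go([.454,-.2,.08],-7.5)
for n in('top','side'):
  im=robot.capture(n);cv2.imwrite(f'pics/b_{n}.png',im[:,:,::-1])
```

```text
bottle_green [(array([295., 172.]), 0.97)]
carton_red [(array([288., 110.]), 0.69), (array([448., 131.]), 0.68)]
bottle_yellow [(array([300.,  84.]), 0.76)]
green [275   0  45  12 369] [297.084   4.252] [ 0.4677 -0.0612]
green [270 141  29  13  67] [282.7164 144.9851] [ 0.4447 -0.1633]
green [283 169  33  35 876] [298.3676 186.016 ] [ 0.4542 -0.2019]
yellow [ 289   63   39   41 1229] [308.5224  82.6884] [ 0.4711 -0.1167]
yellow [507 344   5   9  26] [509.7692 347.6923] [ 0.6652 -0.4222]
turn [ 0.02 -0.09  0.1 ] shift [-0.0072  0.0352  0.1706] at [ 0.4199 -0.1886  0.2506] clock 3.7 q [ 0.23  0.48  0.15  2.05 -0.12  0.61  0.33] F [-0.7 -0.4  0.1]
```

View pics/b_w.png

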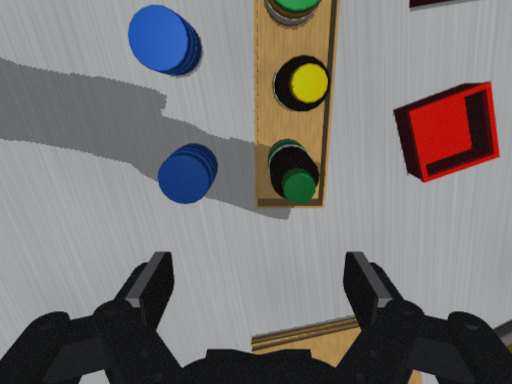

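Run:
```python
from h import *
np.set_printoptions(precision=4,suppress=True)
c=robot.calibration('wrist');im=robot.capture('wrist');M=P(c)
obs=[]
for b in blobs(im,'green'): print(b[1],b[2],atz(M,b[2],.12),atz(M,b[2],.128))
b=near(im,'green',(298,186))
for n,uv in(('top',(374,228)),('side',(358,103))):
  i2=cv2.imread(f'pics/a_{n}.png')[:,:,::-1].copy();bb=near(i2,'green',uv,vmin=30);print(bb[1]);
  o=[(M,b[2]),(P(robot.calibration(n)),bb[2])];print(n,tri(o)); obs.append(o[1])
print(tri(obs+[(M,b[2])]))
go([.454,-.2,.13],-7.5)
```

```text
[ 270    0   61   28 1238] [299.5541  10.9507] [ 0.4687 -0.0537] [ 0.4675 -0.0554]
[270 153  31  13  86] [283.593 156.093] [ 0.4457 -0.1616] [ 0.4453 -0.1598]
[282 181  32  35 861] [297.2787 198.8409] [ 0.4541 -0.2023] [ 0.4533 -0.1993]
[367 221  15  15 180]
top (array([ 0.4529, -0.1993,  0.1273]), array([0.6781, 0.2954]))
[351  96  15  16 188]
side (array([ 0.4539, -0.2041,  0.1161]), array([0.6835, 0.3256]))
(array([ 0.4536, -0.2027,  0.1173]), array([0.4119, 0.4414, 1.0074]))
turn [ 0.04 -0.07  0.17] shift [-0.0075  0.035   0.1207] at [ 0.4201 -0.1882  0.2507] clock 3.85 q [ 0.22  0.48  0.15  2.05 -0.12  0.61  0.33] F [-0.4  0.4 -0.1]
```

>>> drive_tool --pt "0 0 0 -0.0095 0.035 0.02 0" --pt "0 0 0 -0.0095 0.035 0.05 0" --pt "0 0 0 -0.0095 0.035 0.08 0" --pt "0 0 0 -0.0095 0.035 0.11 0" --pt "0 0 0 -0.0095 0.035 0.135 0" --pt "0 0 0 -0.0095 0.035 0.155 0" --pt "0 0 0 -0.0095 0.035 0.165 0" --pt "0 0 0 -0.0095 0.035 0.1705 0" --pt "0 0 0 -0.0095 0.035 0.1705 0" --pt "0 0 0 -0.0095 0.035 0.1705 0" --pt "0 0 0 -0.0095 0.035 0.1705 0" --grip_force 40

```text
clock: 4.77
ee_pos: [0.4545, -0.2021, 0.0813]
orientation: [0.751, 0.661, 0.001, 0.001]
ft_force: [-0.3, 0.3, 0.6]
finger_gap: 0.0852
```

Run:
```python
from h import *
go([.454,-.202,.08],-7.5)
for n in('wrist','side'):
  im=robot.capture(n);cv2.imwrite(f'pics/c_{n}.png',im[:,:,::-1])
```

```text
turn [ 0.16 -0.04  0.19] shift [ 0.     -0.0005  0.0013] at [ 0.4545 -0.2021  0.0813] clock 4.7667 q [ 0.29  0.82  0.05  2.08 -0.17  0.24  0.37] F [-0.3  0.3  0.6]
```

View pics/c_wrist.png

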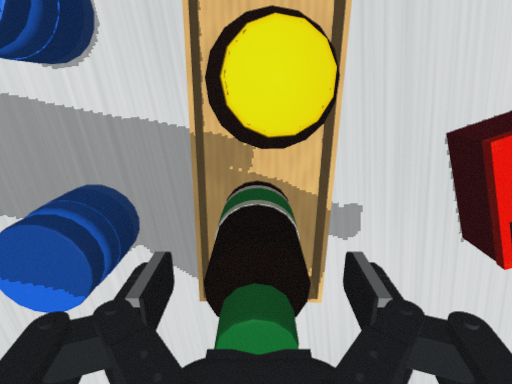

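View pics/c_side.png

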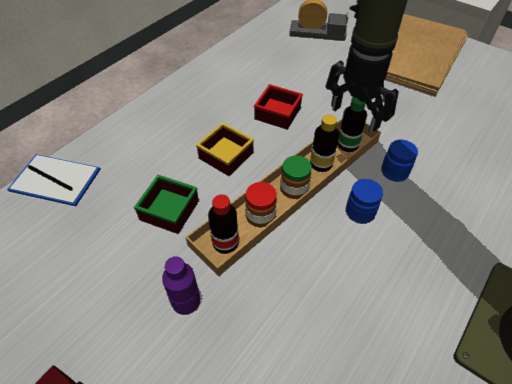

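The bottle's cap sits at (257,315), centred between the pads at columns 172 and 345. Closing.

>>> drive_tool --pt "0 0 0 0 0 0.001 0.2" --pt "0 0 0 0 0 0.001 0.4" --pt "0 0 0 0 0 0.001 1" --pt "0 0 0 0 0 0.001 1" --pt "0 0 0 0 0 0.001 1" --pt "0 0 0 0 0 0.001 1" --pt "0 0 0 0 0 0.001 1" --pt "0 0 0 0 0 0.001 1" --grip_force 50

```text
clock: 5.53
ee_pos: [0.4544, -0.2022, 0.0809]
orientation: [0.751, 0.66, 0.001, 0.001]
ft_force: [-0.8, -0.8, 5.9]
finger_gap: 0.0467
```

>>> drive_tool --pt "0 0 0 0 0 -0.01 1" --pt "0 0 0 0 0 -0.03 1" --pt "0 0 0 0 0 -0.055 1" --pt "0 0 0 0 0 -0.08 1" --pt "0 0 0 0 0 -0.11 1" --pt "0 0 0 0 0 -0.13 1" --pt "0 0 0 0 0 -0.14 1" --pt "0 0 0 0 0 -0.14 1"

```text
clock: 6.2
ee_pos: [0.4548, -0.2027, 0.2234]
orientation: [0.751, 0.66, 0.002, 0.003]
ft_force: [0.4, 1.5, -2.9]
finger_gap: 0.0465
```

Run:
```python
from h import *
go([.55,.0,.22],15)
go([.638,.162,.21],15)
for n in('wrist','side'):
  im=robot.capture(n);cv2.imwrite(f'pics/d_{n}.png',im[:,:,::-1])
```

```text
turn [  0.42   0.1  -22.35] shift [0.2132 0.0685 0.0038] at [ 0.4548 -0.2027  0.2234] clock 6.2 q [ 0.24  0.57  0.14  1.99 -0.14  0.59  0.34] F [ 0.4  1.5 -2.9]
turn [  0.42   0.1  -22.35] shift [0.3851 0.1349 0.0143] at [ 0.4548 -0.2027  0.2234] clock 6.2 q [ 0.24  0.57  0.14  1.99 -0.14  0.59  0.34] F [ 0.4  1.5 -2.9]
```

View pics/d_wrist.png

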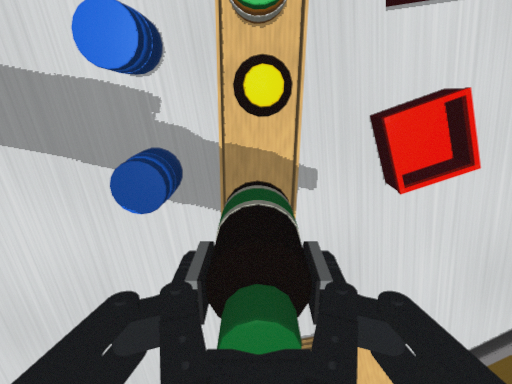

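View pics/d_side.png

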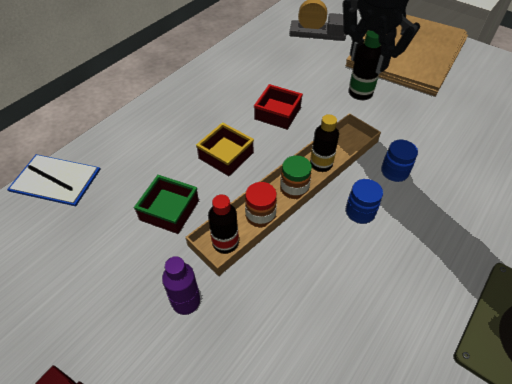

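>>> drive_tool --pt "0 0 0 0.005 0.015 -0.03 1" --pt "0 0 -2 0.03 0.03 -0.04 1" --pt "0 0 -4 0.065 0.045 -0.04 1" --pt "0 0 -6 0.1 0.06 -0.04 1" --pt "0 0 -9 0.135 0.075 -0.04 1" --pt "0 0 -11 0.17 0.09 -0.04 1" --pt "0 0 -13 0.205 0.1 -0.04 1" --pt "0 0 -15 0.24 0.11 -0.035 1" --pt "0 0 -17 0.275 0.118 -0.03 1" --pt "0 0 -19 0.305 0.125 -0.02 1" --pt "0 0 -21 0.335 0.13 -0.01 1" --pt "0 0 -22.4 0.36 0.134 0 1"

```text
clock: 7.3
ee_pos: [0.6315, 0.1409, 0.2188]
orientation: [0.607, 0.795, 0.0, -0.001]
ft_force: [0.9, 0.3, -4.1]
finger_gap: 0.0461
```

>>> drive_tool --pt "0 0 0 0.02 0 0.01 1" --pt "0 0 0 0.025 0 0.015 1" --pt "0 0 0 0.025 0 0.015 1" --pt "0 0 0 0.025 0 0.015 1"

```text
clock: 7.63
ee_pos: [0.6239, 0.1638, 0.2024]
orientation: [0.607, 0.795, -0.002, -0.001]
ft_force: [0.3, -0.6, -2.5]
finger_gap: 0.0468
```

Run:
```python
from h import *
np.set_printoptions(precision=4,suppress=True)
go([.638,.162,.081],15)
c=robot.calibration('wrist');M=P(c)
im=robot.capture('wrist');cv2.imwrite('pics/e_wrist.png',im[:,:,::-1])
im=robot.capture('side');cv2.imwrite('pics/e_side.png',im[:,:,::-1])
```

```text
turn [-0.23  0.01  0.27] shift [-0.0054  0.0136  0.1213] at [0.6239 0.1638 0.2024] clock 7.6333 q [-0.37  0.77  0.09  1.55 -0.08  0.82  0.01] F [ 0.3 -0.6 -2.5]
```

View pics/e_wrist.png

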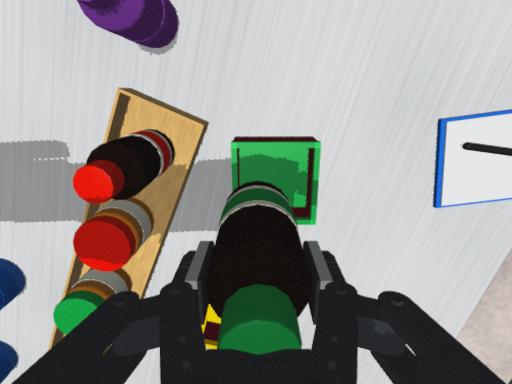

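View pics/e_side.png

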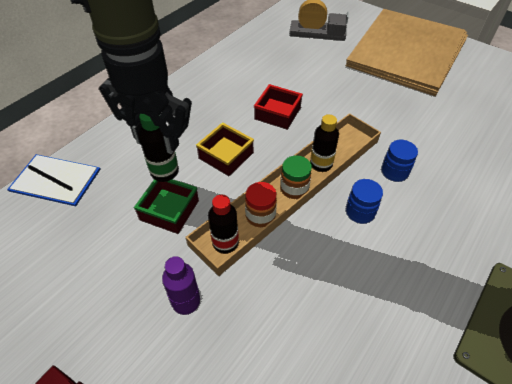

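Run:
```python
from h import *
np.set_printoptions(precision=4,suppress=True)
M=P(robot.calibration('wrist'))
w=[atz(M,p,.042) for p in((232,141),(320,140),(317,222))];print(w,'centre',(w[0]+w[2])/2)
go((*((w[0]+w[2])/2),.082),15)
```

```text
[array([0.5913, 0.1918]), array([0.6721, 0.2145]), array([0.6969, 0.1326])] centre [0.6441 0.1622]
turn [-0.04  0.05  0.11] shift [-0.0049  0.0181  0.1219] at [0.6254 0.1624 0.204 ] clock 7.7333 q [-0.37  0.77  0.09  1.55 -0.08  0.82  0.01] F [ 0.2 -0.7 -2.3]
```

>>> drive_tool --pt "0 0 0 -0.0045 0.0145 0.01 1" --pt "0 0 0 -0.0045 0.0145 0.03 1" --pt "0 0 0 -0.0045 0.0145 0.05 1" --pt "0 0 0 -0.0045 0.0145 0.07 1" --pt "0 0 0 -0.0045 0.0145 0.085 1" --pt "0 0 0 -0.0045 0.0145 0.098 1" --pt "0 0 0 -0.0045 0.0145 0.108 1" --pt "0 0 0 -0.0045 0.0145 0.114 1" --pt "0 0 0 -0.0045 0.0145 0.117 1" --pt "0 0 0 -0.0045 0.0145 0.118 1" --pt "0 0 0 -0.0045 0.0145 0.119 1"

```text
clock: 8.65
ee_pos: [0.6411, 0.1618, 0.0856]
orientation: [0.608, 0.794, -0.0, 0.001]
ft_force: [0.2, 0.6, -2.8]
finger_gap: 0.0466
```

Run:
```python
from h import *
go([.640,.162,.082],15)
for n in('wrist','side'):
  im=robot.capture(n);cv2.imwrite(f'pics/f_{n}.png',im[:,:,::-1])
```

```text
turn [0.04 0.05 0.11] shift [ 0.0005 -0.001   0.0036] at [0.6411 0.1618 0.0856] clock 8.65 q [-0.35  0.94  0.07  1.57 -0.09  0.63  0.02] F [ 0.2  0.6 -2.8]
```

View pics/f_side.png

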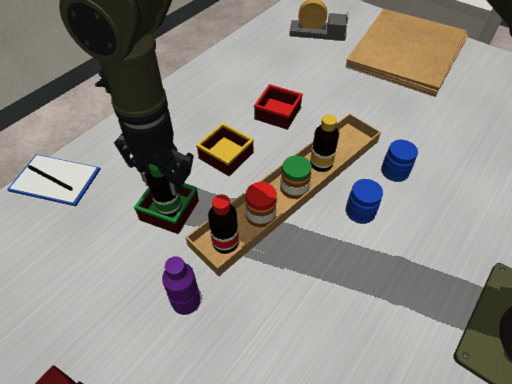

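View pics/f_wrist.png

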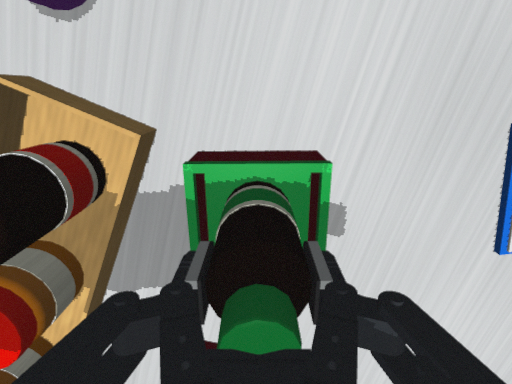

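The carton rim spans columns 184–331 and the bottle is centred at 257, so they line up. Lowering slowly to contact.

>>> drive_tool --pt "0 0 0 0 0 0.001 1" --pt "0 0 0 0 0 0.002 1" --pt "0 0 0 0 0 0.003 1" --pt "0 0 0 0 0 0.004 1" --pt "0 0 0 0 0 0.004 1"

```text
clock: 9.17
ee_pos: [0.6411, 0.1618, 0.082]
orientation: [0.608, 0.794, 0.0, 0.001]
ft_force: [-1.1, -0.9, 0.2]
finger_gap: 0.0467
```

>>> drive_tool --pt "0 0 0 0 0 0 0.4" --pt "0 0 0 0 0 0 0.3" --pt "0 0 0 0 0 0 0" --pt "0 0 0 0 0 0 0" --pt "0 0 0 0 0 0 0" --pt "0 0 0 0 0 0 0" --pt "0 0 0 0 0 -0.02 0" --pt "0 0 0 0 0 -0.05 0" --pt "0 0 0 0 0 -0.085 0" --pt "0 0 0 0 0 -0.12 0" --pt "0 0 0 0 0 -0.15 0" --pt "0 0 0 0 0 -0.15 0"

```text
clock: 10.17
ee_pos: [0.645, 0.1627, 0.2393]
orientation: [0.608, 0.794, 0.005, 0.005]
ft_force: [1.3, 0.8, 0.7]
finger_gap: 0.0856
```

Run:
```python
from h import *
for n in('wrist','side','top'):
  im=robot.capture(n);cv2.imwrite(f'pics/g_{n}.png',im[:,:,::-1])
go([.45,-.11,.25],-7.5)
```

```text
turn [ 0.05  0.03 22.62] shift [-0.2128 -0.2549 -0.018 ] at [0.6406 0.1619 0.232 ] clock 10.3167 q [-0.37  0.76  0.09  1.48 -0.08  0.91  0.01] F [-0.1  0.1 -0.4]
```

View pics/g_wrist.png

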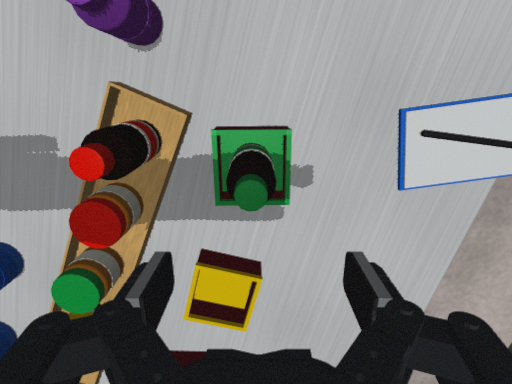

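View pics/g_side.png

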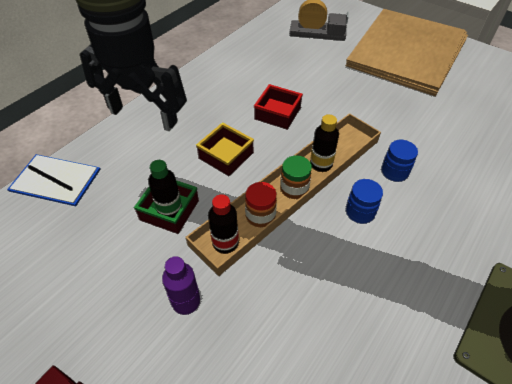

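The green bottle stands upright in the green carton (wrist view, cap at 250,192). Moving to yellow.

>>> drive_tool --pt "0 0 2 -0.018 -0.021 -0.002 0" --pt "0 0 4 -0.036 -0.043 -0.004 0" --pt "0 0 6 -0.054 -0.064 -0.006 0" --pt "0 0 8 -0.072 -0.085 -0.008 0" --pt "0 0 11 -0.09 -0.106 -0.01 0" --pt "0 0 13 -0.108 -0.128 -0.011 0" --pt "0 0 15 -0.126 -0.149 -0.012 0" --pt "0 0 17 -0.144 -0.17 -0.013 0" --pt "0 0 19 -0.162 -0.191 -0.014 0" --pt "0 0 21 -0.18 -0.213 -0.016 0" --pt "0 0 22 -0.198 -0.234 -0.018 0" --pt "0 0 22.6 -0.213 -0.252 -0.018 0"

```text
clock: 11.32
ee_pos: [0.4505, -0.1108, 0.2489]
orientation: [0.752, 0.659, -0.001, -0.001]
ft_force: [-0.8, -0.3, -0.3]
finger_gap: 0.0856
```

>>> drive_tool --pt "0 0 0 0 0 0 0" --pt "0 0 0 0 0 0 0" --pt "0 0 0 0 0 0 0"

```text
clock: 11.57
ee_pos: [0.4504, -0.1101, 0.2481]
orientation: [0.752, 0.659, -0.002, -0.001]
ft_force: [0.3, 0.6, 0.1]
finger_gap: 0.0854
```

Run:
```python
from h import *
np.set_printoptions(precision=4,suppress=True)
c=robot.calibration('wrist');im=robot.capture('wrist');cv2.imwrite('pics/h_wrist.png',im[:,:,::-1]);M=P(c)
bl=[b for b in blobs(im,'yellow')]
for b in bl: print(b[1],b[2],atz(M,b[2],.12),atz(M,b[2],.127))
obs=[]
for n,uv in(('top',(333,219)),('side',(329,122))):
  i2=cv2.imread(f'pics/a_{n}.png')[:,:,::-1].copy();bb=near(i2,'yellow',uv);obs.append((P(robot.calibration(n)),bb[2]))
b=min(bl,key=lambda b:np.linalg.norm(atz(M,b[2],.12)-[.47,-.1185]))
X,e=tri(obs+[(M,b[2])]);print(X,e)
go([X[0],X[1],.081],-7.5)
```

```text
[ 395    0   95  102 6570] [434.9849  50.2769] [ 0.5988 -0.0169] [ 0.595  -0.0171]
[256 148  41  18 139] [274.6187 152.6835] [ 0.4681 -0.0793] [ 0.4679 -0.0779]
[266 176  35  38 980] [281.9235 194.5724] [ 0.4702 -0.1178] [ 0.47   -0.1153]
[ 0.4701 -0.1187  0.117 ] [0.4026 0.5026 0.2836]
turn [-0.2   0.03  0.  ] shift [-0.0063  0.0208  0.1672] at [ 0.4509 -0.1097  0.2482] clock 11.6167 q [ 0.03  0.49  0.16  2.04 -0.13  0.62  0.15] F [ 0.5 -0.8 -0.3]
```

View pics/h_wrist.png

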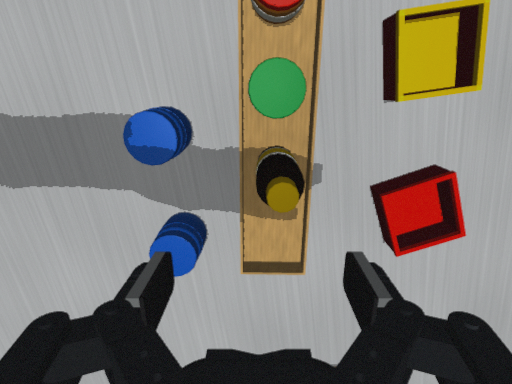

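>>> drive_tool --pt "0 0 0 -0.006 0.0205 0.02 0" --pt "0 0 0 -0.006 0.0205 0.05 0" --pt "0 0 0 -0.006 0.0205 0.08 0" --pt "0 0 0 -0.006 0.0205 0.11 0" --pt "0 0 0 -0.006 0.0205 0.135 0" --pt "0 0 0 -0.006 0.0205 0.153 0" --pt "0 0 0 -0.006 0.0205 0.163 0" --pt "0 0 0 -0.006 0.0205 0.167 0" --pt "0 0 0 -0.006 0.0205 0.167 0" --pt "0 0 0 -0.006 0.0205 0.167 0"

```text
clock: 12.45
ee_pos: [0.4705, -0.118, 0.0817]
orientation: [0.752, 0.66, -0.001, -0.001]
ft_force: [-0.2, -0.0, -0.4]
finger_gap: 0.0855
```

Run:
```python
from h import *
go([.470,-.1185,.081],-7.5)
im=robot.capture('wrist');cv2.imwrite('pics/i_wrist.png',im[:,:,::-1])
```

```text
turn [-0.14  0.02  0.04] shift [-0.0005 -0.0005  0.0007] at [ 0.4705 -0.118   0.0817] clock 12.45 q [ 0.12  0.82  0.06  2.11 -0.19  0.22  0.21] F [-0.2 -0.  -0.4]
```

View pics/i_wrist.png

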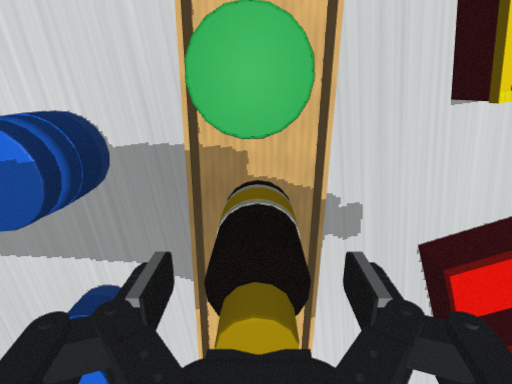

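The yellow bottle is centred at column 257 between the pads. Gripping, then lifting.

>>> drive_tool --pt "0 0 0 0 0 0.0005 0.2" --pt "0 0 0 0 0 0.0005 0.4" --pt "0 0 0 0 0 0.0005 1" --pt "0 0 0 0 0 0.0005 1" --pt "0 0 0 0 0 0.0005 1" --pt "0 0 0 0 0 0.0005 1" --pt "0 0 0 0 0 0.0005 1" --pt "0 0 0 0 0 0.0005 1" --grip_force 50

```text
clock: 13.17
ee_pos: [0.4708, -0.1183, 0.0824]
orientation: [0.752, 0.66, -0.0, -0.0]
ft_force: [-1.1, 0.5, 6.7]
finger_gap: 0.0462
```

>>> drive_tool --pt "0 0 0 0 0 -0.01 1" --pt "0 0 0 0 0 -0.03 1" --pt "0 0 0 0 0 -0.055 1" --pt "0 0 0 0 0 -0.08 1" --pt "0 0 0 0 0 -0.1 1" --pt "0 0 0 0 0 -0.12 1" --pt "0 0 0 0 0 -0.13 1" --pt "0 0 0 0 0 -0.13 1"

```text
clock: 13.83
ee_pos: [0.4719, -0.1185, 0.2149]
orientation: [0.752, 0.659, 0.001, 0.002]
ft_force: [0.6, 0.2, -3.0]
finger_gap: 0.0466
```

Run:
```python
from h import *
go([.646,-.015,.205],0)
```

```text
turn [ 0.22  0.05 -7.49] shift [0.1253 0.1591 0.0105] at [ 0.4719 -0.1185  0.2149] clock 13.8333 q [ 0.06  0.57  0.15  2.03 -0.15  0.55  0.18] F [ 0.6  0.2 -3. ]
```

>>> drive_tool --pt "0 0 -1 0.008 0.01 0 1" --pt "0 0 -2 0.024 0.03 0 1" --pt "0 0 -3 0.042 0.053 0 1" --pt "0 0 -4 0.06 0.076 0.002 1" --pt "0 0 -5 0.078 0.099 0.004 1" --pt "0 0 -6 0.095 0.12 0.006 1" --pt "0 0 -7 0.11 0.14 0.008 1" --pt "0 0 -7.5 0.12 0.152 0.01 1" --pt "0 0 -7.5 0.125 0.159 0.0105 1" --pt "0 0 -7.5 0.125 0.159 0.0105 1" --pt "0 0 -7.5 0.125 0.159 0.0105 1"

```text
clock: 14.75
ee_pos: [0.6445, -0.016, 0.2041]
orientation: [0.707, 0.707, -0.0, 0.001]
ft_force: [-0.5, 0.6, -2.6]
finger_gap: 0.0465
```

Run:
```python
from h import *
go([.646,-.015,.082],0)
im=robot.capture('wrist');cv2.imwrite('pics/j_wrist.png',im[:,:,::-1])
```

```text
turn [ 0.05  0.11 -0.02] shift [0.0012 0.0014 0.1221] at [ 0.6445 -0.016   0.2041] clock 14.75 q [-0.13  0.77  0.15  1.56 -0.14  0.82  0.08] F [-0.5  0.6 -2.6]
```

View pics/j_wrist.png

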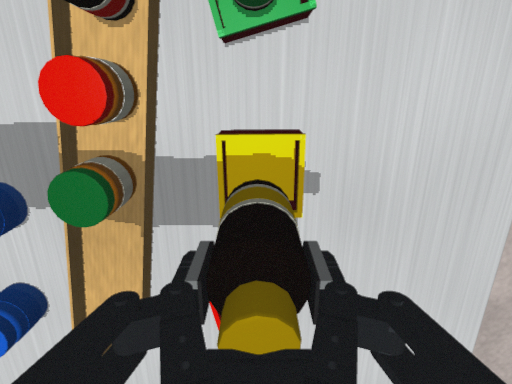

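>>> drive_tool --pt "0 0 0 0.001 0.0025 0.01 1" --pt "0 0 0 0.001 0.0025 0.03 1" --pt "0 0 0 0.001 0.0025 0.05 1" --pt "0 0 0 0.001 0.0025 0.07 1" --pt "0 0 0 0.001 0.0025 0.085 1" --pt "0 0 0 0.001 0.0025 0.098 1" --pt "0 0 0 0.001 0.0025 0.108 1" --pt "0 0 0 0.001 0.0025 0.114 1" --pt "0 0 0 0.001 0.0025 0.117 1" --pt "0 0 0 0.001 0.0025 0.118 1" --pt "0 0 0 0.001 0.0025 0.118 1"

```text
clock: 15.72
ee_pos: [0.6472, -0.016, 0.0868]
orientation: [0.708, 0.707, -0.0, 0.001]
ft_force: [-0.4, 0.6, -2.1]
finger_gap: 0.0463
```

Run:
```python
from h import *
go([.647,-.015,.082],0)
im=robot.capture('wrist');cv2.imwrite('pics/k_wrist.png',im[:,:,::-1])
```

```text
turn [ 0.11  0.13 -0.08] shift [ 0.001  -0.0002  0.0048] at [ 0.6472 -0.016   0.0868] clock 15.7167 q [-0.11  0.93  0.12  1.62 -0.16  0.6   0.09] F [-0.4  0.6 -2.1]
```

View pics/k_wrist.png

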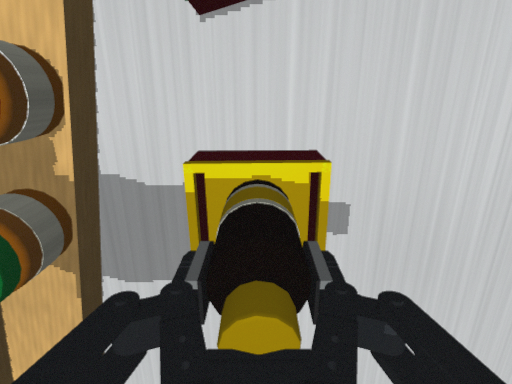

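Rim columns are 185–331 and the bottle is centred. Lowering to contact.

>>> drive_tool --pt "0 0 0 0 0 0.001 1" --pt "0 0 0 0 0 0.002 1" --pt "0 0 0 0 0 0.003 1" --pt "0 0 0 0 0 0.004 1" --pt "0 0 0 0 0 0.004 1"

```text
clock: 16.18
ee_pos: [0.6476, -0.016, 0.0834]
orientation: [0.708, 0.707, 0.0, 0.002]
ft_force: [-1.0, 0.5, 1.0]
finger_gap: 0.0466
```

Force went from about -2.5 N to +1 N, so the bottle has touched down. Releasing.

>>> drive_tool --pt "0 0 0 0 0 0 0.4" --pt "0 0 0 0 0 0 0.3" --pt "0 0 0 0 0 0 0" --pt "0 0 0 0 0 0 0" --pt "0 0 0 0 0 0 0" --pt "0 0 0 0 0 0 0" --pt "0 0 0 0 0 -0.02 0" --pt "0 0 0 0 0 -0.05 0" --pt "0 0 0 0 0 -0.085 0" --pt "0 0 0 0 0 -0.12 0" --pt "0 0 0 0 0 -0.15 0" --pt "0 0 0 0 0 -0.15 0"

```text
clock: 17.18
ee_pos: [0.6511, -0.0162, 0.2405]
orientation: [0.708, 0.706, 0.005, 0.006]
ft_force: [1.5, -0.8, -0.8]
finger_gap: 0.0855
```

Run:
```python
from h import *
for n in('wrist','side'):
  im=robot.capture(n);cv2.imwrite(f'pics/l_{n}.png',im[:,:,::-1])
go([.486,.154,.25],-7.5)
```

```text
turn [0.35 0.1  7.42] shift [ 0.1695 -0.162  -0.0163] at [ 0.6479 -0.0157  0.235 ] clock 17.2833 q [-0.13  0.74  0.16  1.52 -0.14  0.88  0.07] F [ 0.3 -0.6 -0.2]
```

View pics/l_side.png

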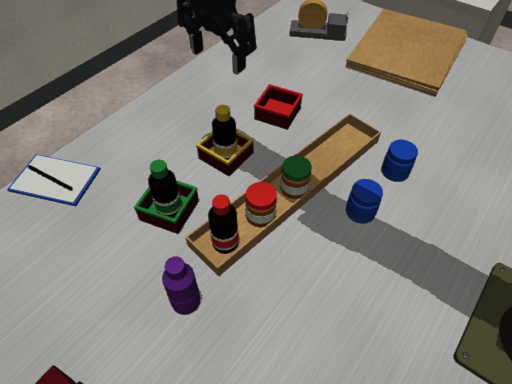

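Green (162,185) and yellow (224,130) both stand in their cartons. Red next.

>>> drive_tool --pt "0 0 1 0.01 -0.01 -0.002 0" --pt "0 0 2 0.03 -0.029 -0.004 0" --pt "0 0 3 0.052 -0.05 -0.006 0" --pt "0 0 4 0.074 -0.071 -0.008 0" --pt "0 0 5 0.096 -0.092 -0.01 0" --pt "0 0 6 0.118 -0.113 -0.012 0" --pt "0 0 7 0.14 -0.134 -0.014 0" --pt "0 0 7.4 0.157 -0.15 -0.016 0" --pt "0 0 7.4 0.17 -0.162 -0.016 0" --pt "0 0 7.4 0.17 -0.162 -0.016 0" --pt "0 0 7.4 0.17 -0.162 -0.016 0" --pt "0 0 7.4 0.17 -0.162 -0.016 0"

```text
clock: 18.28
ee_pos: [0.4862, 0.1536, 0.249]
orientation: [0.752, 0.659, 0.001, 0.003]
ft_force: [0.0, -1.1, 0.4]
finger_gap: 0.0853
```

Run:
```python
from h import *
np.set_printoptions(precision=4,suppress=True)
c=robot.calibration('wrist');im=robot.capture('wrist');cv2.imwrite('pics/m_wrist.png',im[:,:,::-1]);M=P(c)
bl=[b for b in blobs(im,'red')]
for b in bl: print(b[1],b[2],atz(M,b[2],.12),atz(M,b[2],.127))
obs=[]
for n,uv in(('top',(204,200)),('side',(221,202))):
  i2=cv2.imread(f'pics/a_{n}.png')[:,:,::-1].copy();bb=near(i2,'red',uv);obs.append((P(robot.calibration(n)),bb[2]))
b=min(bl,key=lambda b:np.linalg.norm(atz(M,b[2],.12)-[.506,.1536]))
X,e=tri(obs+[(M,b[2])]);print(X,e)
go([X[0],X[1],.081],-7.5)
```

```text
[255 141  36  16 104] [270.4135 145.1058] [0.5023 0.1907] [0.5022 0.192 ]
[264 168  34  36 959] [280.146  185.4369] [0.5066 0.1539] [0.5063 0.1562]
[ 249  220   48   48 1786] [272.6702 243.72  ] [0.4933 0.097 ] [0.4933 0.1008]
[413 369   8  15  76] [415.9079 376.3026] [ 0.6353 -0.0939] [ 0.6315 -0.0848]
[0.5064 0.1535 0.1184] [0.4625 0.7263 0.3983]
turn [ 0.35  0.15 -0.08] shift [0.0033 0.0186 0.1683] at [0.4865 0.1533 0.2491] clock 18.3333 q [-0.54  0.55  0.23  1.93 -0.18  0.68 -0.34] F [ 0.4  0.7 -0.5]
```

View pics/m_wrist.png

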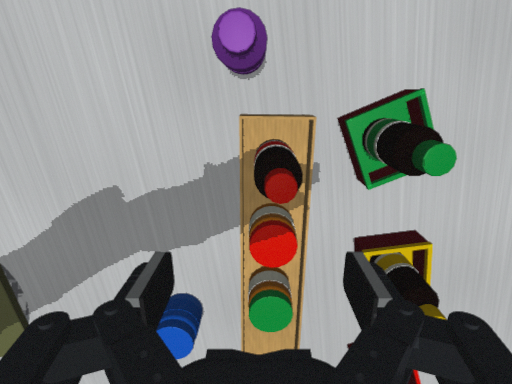

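>>> drive_tool --pt "0.35 0.15 0 0.003 0.0185 0.02 0" --pt "0.35 0.15 0 0.003 0.0185 0.05 0" --pt "0.35 0.15 0 0.003 0.0185 0.08 0" --pt "0.35 0.15 0 0.003 0.0185 0.11 0" --pt "0.35 0.15 0 0.003 0.0185 0.135 0" --pt "0.35 0.15 0 0.003 0.0185 0.153 0" --pt "0.35 0.15 0 0.003 0.0185 0.163 0" --pt "0.35 0.15 0 0.003 0.0185 0.168 0" --pt "0.35 0.15 0 0.003 0.0185 0.168 0" --pt "0.35 0.15 0 0.003 0.0185 0.168 0"

```text
clock: 19.17
ee_pos: [0.507, 0.1529, 0.0818]
orientation: [0.753, 0.659, 0.0, 0.0]
ft_force: [0.1, -1.0, -0.0]
finger_gap: 0.0855
```

Run:
```python
from h import *
go([.5064,.1535,.081],-7.5)
im=robot.capture('wrist');cv2.imwrite('pics/n_wrist.png',im[:,:,::-1])
```

```text
turn [ 0.06 -0.02 -0.12] shift [ 0.0005 -0.0006  0.0008] at [0.507  0.1529 0.0818] clock 19.1667 q [-0.45  0.84  0.11  1.99 -0.26  0.32 -0.26] F [ 0.1 -1.  -0. ]
```

View pics/n_wrist.png

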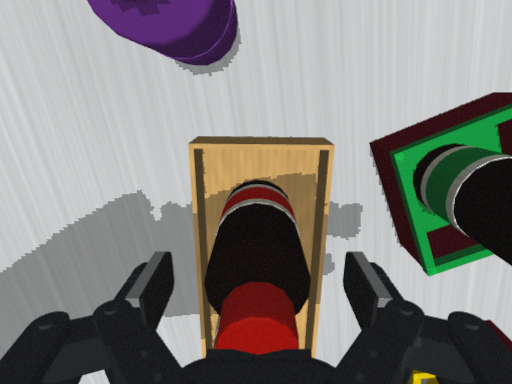

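The red bottle is centred at column 257 and the right finger stays clear of the green carton. Gripping and lifting.

>>> drive_tool --pt "0 0 0 0 0 0.0005 0.2" --pt "0 0 0 0 0 0.0005 0.4" --pt "0 0 0 0 0 0.0005 1" --pt "0 0 0 0 0 0.0005 1" --pt "0 0 0 0 0 0.0005 1" --pt "0 0 0 0 0 0.0005 1" --pt "0 0 0 0 0 0.0005 1" --pt "0 0 0 0 0 0.0005 1" --grip_force 50

```text
clock: 19.88
ee_pos: [0.5074, 0.1534, 0.0827]
orientation: [0.752, 0.659, 0.001, 0.001]
ft_force: [-1.3, 0.4, 7.1]
finger_gap: 0.0468
```

>>> drive_tool --pt "0 0 0 0 0 -0.01 1" --pt "0 0 0 0 0 -0.03 1" --pt "0 0 0 0 0 -0.055 1" --pt "0 0 0 0 0 -0.08 1" --pt "0 0 0 0 0 -0.11 1" --pt "0 0 0 0 0 -0.14 1" --pt "0 0 0 0 0 -0.16 1" --pt "0 0 0 0 0 -0.17 1" --pt "0 0 0 0 0 -0.17 1"

```text
clock: 20.63
ee_pos: [0.5079, 0.1535, 0.2556]
orientation: [0.752, 0.659, 0.004, 0.001]
ft_force: [0.3, 0.4, -2.6]
finger_gap: 0.047
```

Run:
```python
from h import *
go([.56,-.17,.25],-12.5)
go([.637,-.194,.205],-12.5)
im=robot.capture('side');cv2.imwrite('pics/o_side.png',im[:,:,::-1])
```

```text
turn [ 0.4  -0.24  4.9 ] shift [-0.3138  0.0944  0.0051] at [0.5079 0.1535 0.2556] clock 20.6333 q [-0.53  0.56  0.23  1.86 -0.19  0.73 -0.32] F [ 0.3  0.4 -2.6]
turn [ 0.4  -0.24  4.9 ] shift [-0.3275  0.1736  0.0506] at [0.5079 0.1535 0.2556] clock 20.6333 q [-0.53  0.56  0.23  1.86 -0.19  0.73 -0.32] F [ 0.3  0.4 -2.6]
```

View pics/o_side.png

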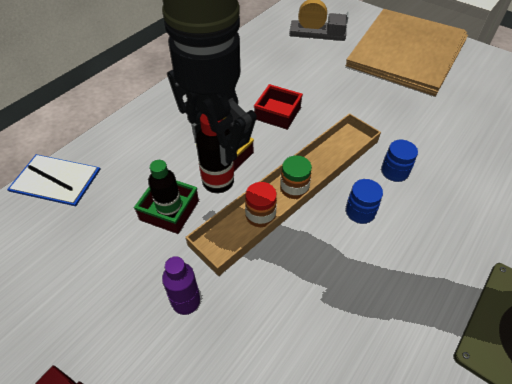

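>>> drive_tool --pt "0 0 0 -0.015 0.005 0 1" --pt "0 0 0 -0.04 0.013 0 1" --pt "0 0 1 -0.073 0.022 0 1" --pt "0 0 1 -0.106 0.032 0 1" --pt "0 0 2 -0.139 0.042 0 1" --pt "0 0 2 -0.172 0.052 0 1" --pt "0 0 3 -0.205 0.064 0 1" --pt "0 0 3 -0.236 0.08 0 1" --pt "0 0 4 -0.264 0.1 0.005 1" --pt "0 0 4 -0.29 0.125 0.015 1" --pt "0 0 5 -0.31 0.148 0.025 1" --pt "0.4 -0.2 5 -0.322 0.164 0.035 1"

```text
clock: 21.68
ee_pos: [0.6269, -0.1917, 0.2169]
orientation: [0.782, 0.623, -0.002, -0.001]
ft_force: [-0.4, -0.4, -1.5]
finger_gap: 0.0469
```

>>> drive_tool --pt "0 0 0 -0.004 0.009 0.01 1" --pt "0 0 0 -0.004 0.009 0.015 1" --pt "0 0 0 -0.004 0.009 0.015 1" --pt "0 0 0 -0.004 0.009 0.015 1"

```text
clock: 22.02
ee_pos: [0.6334, -0.1963, 0.2007]
orientation: [0.782, 0.624, -0.003, -0.002]
ft_force: [-0.7, 0.1, -3.1]
finger_gap: 0.0463
```

Run:
```python
from h import *
go([.637,-.194,.083],-12.5)
im=robot.capture('wrist');cv2.imwrite('pics/p_wrist.png',im[:,:,::-1])
```

```text
turn [-0.44  0.11 -0.32] shift [0.0032 0.0039 0.1176] at [ 0.6334 -0.1963  0.2007] clock 22.0167 q [ 0.13  0.81  0.2   1.49 -0.19  0.87  0.17] F [-0.7  0.1 -3.1]
```

View pics/p_wrist.png

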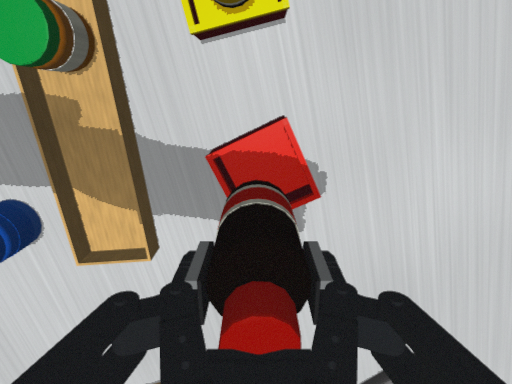

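The carton is rotated 25° relative to the tool. I'll turn the tool to match so the centring is easy to check.

>>> drive_tool --pt "-0.1 0 -6 0.003 0.004 0 1" --pt "-0.2 0 -12 0.003 0.004 0 1" --pt "-0.3 0 -18 0.003 0.004 0 1" --pt "-0.4 0 -23 0.003 0.004 0 1" --pt "-0.4 0 -25.3 0.003 0.004 0 1" --pt "-0.4 0 -25.3 0.003 0.004 0 1" --pt "-0.4 0 -25.3 0.003 0.004 0 1"

```text
clock: 22.65
ee_pos: [0.6385, -0.1935, 0.2024]
orientation: [0.626, 0.78, 0.0, 0.001]
ft_force: [0.4, 0.5, -2.3]
finger_gap: 0.0468
```

Run:
```python
from h import *
go([.637,-.194,.083],12.5)
im=robot.capture('wrist');cv2.imwrite('pics/q_wrist.png',im[:,:,::-1])
```

```text
turn [ 0.09  0.05 -0.03] shift [-1.000e-04 -1.700e-03  1.194e-01] at [ 0.6385 -0.1935  0.2024] clock 22.65 q [ 0.19  0.8   0.07  1.48 -0.07  0.86  0.5 ] F [ 0.4  0.5 -2.3]
```

View pics/q_wrist.png

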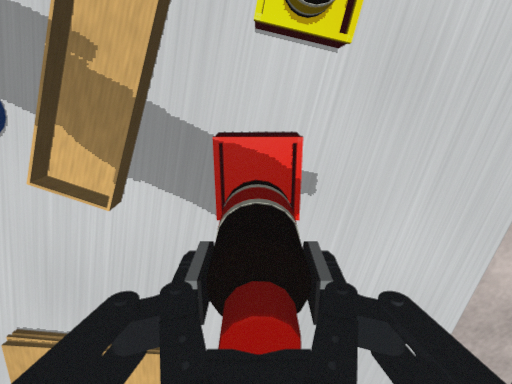

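Rim columns are 213–302, so it is centred at 257. Descending.

>>> drive_tool --pt "0 0 0 0 0 0.01 1" --pt "0 0 0 0 0 0.03 1" --pt "0 0 0 0 0 0.05 1" --pt "0 0 0 0 0 0.07 1" --pt "0 0 0 0 0 0.085 1" --pt "0 0 0 0 0 0.098 1" --pt "0 0 0 0 0 0.107 1" --pt "0 0 0 0 0 0.113 1" --pt "0 0 0 0 0 0.115 1" --pt "0 0 0 0 0 0.116 1" --pt "0 0 0 0 0 0.116 1"

```text
clock: 23.62
ee_pos: [0.6392, -0.1938, 0.0868]
orientation: [0.626, 0.78, 0.0, 0.001]
ft_force: [-0.2, -0.4, -2.5]
finger_gap: 0.0471
```

Run:
```python
from h import *
go([.638,-.194,.083],12.5)
im=robot.capture('wrist');cv2.imwrite('pics/r_wrist.png',im[:,:,::-1])
```

```text
turn [ 0.14  0.09 -0.04] shift [ 0.0001 -0.0012  0.0038] at [ 0.6392 -0.1938  0.0868] clock 23.6167 q [ 0.2   0.95  0.06  1.55 -0.08  0.64  0.51] F [-0.2 -0.4 -2.5]
```

View pics/r_wrist.png

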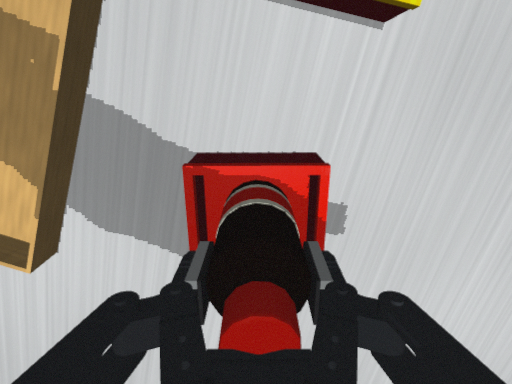

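>>> drive_tool --pt "0 0 0 0 0 0.001 1" --pt "0 0 0 0 0 0.002 1" --pt "0 0 0 0 0 0.003 1" --pt "0 0 0 0 0 0.004 1" --pt "0 0 0 0 0 0.004 1"

```text
clock: 24.08
ee_pos: [0.6395, -0.1941, 0.0838]
orientation: [0.626, 0.78, 0.001, 0.002]
ft_force: [-1.7, 0.1, 3.1]
finger_gap: 0.0467
```

The wrist force shows contact. Releasing and retreating.

>>> drive_tool --pt "0 0 0 0 0 0 0.4" --pt "0 0 0 0 0 0 0.3" --pt "0 0 0 0 0 0 0" --pt "0 0 0 0 0 0 0" --pt "0 0 0 0 0 0 0" --pt "0 0 0 0 0 0 0" --pt "0 0 0 0 0 -0.02 0" --pt "0 0 0 0 0 -0.05 0" --pt "0 0 0 0 0 -0.085 0" --pt "0 0 0 0 0 -0.12 0" --pt "0 0 0 0 0 -0.15 0" --pt "0 0 0 0 0 -0.15 0"

```text
clock: 25.08
ee_pos: [0.6428, -0.1954, 0.2411]
orientation: [0.626, 0.779, 0.003, 0.008]
ft_force: [2.0, -0.8, 1.0]
finger_gap: 0.0852
```

>>> drive_tool --pt "0 0 0 0 0 -0.01 0" --pt "0 0 0 0 0 -0.01 0" --pt "0 0 0 0 0 -0.01 0" --pt "0 0 0 0 0 -0.01 0"

```text
clock: 25.42
ee_pos: [0.642, -0.1951, 0.2501]
orientation: [0.626, 0.779, 0.003, 0.007]
ft_force: [-0.4, -0.6, 0.3]
finger_gap: 0.0855
```

Run:
```python
from h import *
np.set_printoptions(precision=4,suppress=True)
I={}
for n in('wrist','side','top'):
  im=robot.capture(n);I[n]=im;cv2.imwrite(f'pics/s_{n}.png',im[:,:,::-1])
Mt,Ms=[P(robot.calibration(n)) for n in('top','side')]
def px(M,x): p=M@np.r_[x,1];return p[:2]/p[2]
C={'green':(.640,.162),'yellow':(.647,-.015),'red':(.638,-.194)}
J={'jarred':((.4918,.0658),'red'),'jargreen':((.4768,-.0278),'green')}
for k,(xy,col,z) in {**{c:(C[c],c,.121) for c in C},**{j:(*J[j],.065) for j in J}}.items():
  bt,bs=[near(I[n],col,px(M,(*xy,z)),**({} if 'jar' in k else {})) for n,M in(('top',Mt),('side',Ms))]
  print(k,bt[1],bs[1],*tri([(Mt,bt[2]),(Ms,bs[2])]))
print(robot.sense()['ft_force'])
```

```text
green [185 130  43  43 762] [150 160  16  13 163] [0.6199 0.1588 0.1329] [6.3698 8.2873]
yellow [264 131  36  37 897] [215 105  15  17 205] [ 0.6214 -0.0037  0.1372] [4.5554 5.1213]
red [336 134  45  42 861] [274  63  13  15 159] [ 0.6072 -0.1619  0.1483] [3.33   3.3788]
jarred [233 200  25  25 493] [245 182  32  29 715] [0.4918 0.0659 0.0624] [0.322  0.3977]
jargreen [276 207  25  25 473] [282 155  29  23 501] [ 0.4768 -0.0277  0.0683] [0.1886 0.2211]
[-0.0034  0.351   0.0952]
```

View pics/s_side.png

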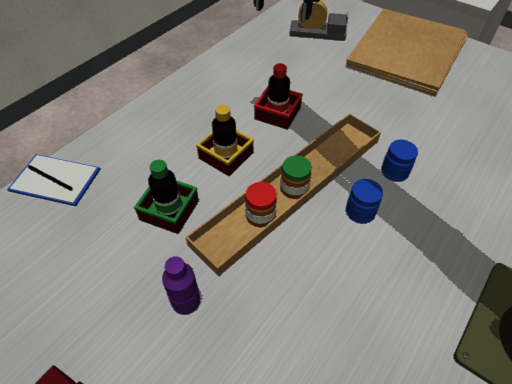

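View pics/s_wrist.png

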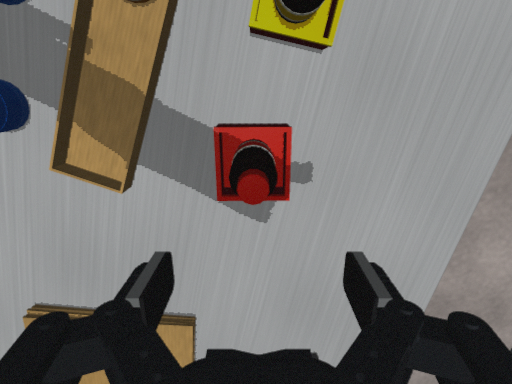

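View pics/s_top.png

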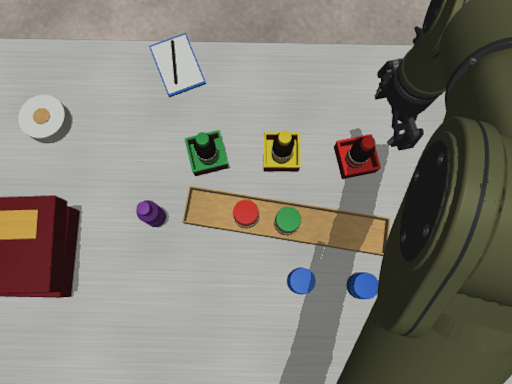

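All three bottles stand in their cartons. In the top view the cap and rim merge into one colour blob, so those triangulated bottle numbers are not valid. I'll check again from the side-view caps at the known cap height, then hand in.

Run:
```python
from h import *
im=cv2.imread('pics/s_side.png')[:,:,::-1].copy();M=P(robot.calibration('side'))
for c,uv in(('green',(158,166)),('yellow',(223,113)),('red',(280,70))):
  print(c,atz(M,near(im,c,uv)[2],.119).round(4))
print(robot.sense()['qd'].round(3)); print(robot.hand_in())
```

```text
green [0.6444 0.1571]
yellow [ 0.6455 -0.0161]
red [ 0.6371 -0.195 ]
[ 0.    -0.002  0.001 -0.007  0.     0.001 -0.   ]
the job is handed in; nothing more can be done
None
```

I packed the green, then yellow, then red bottle upright in the carton of its cap colour, and handed the job in at about 25.6 s. Each was lowered until the wrist force showed contact, then released before I moved on.

**Bottles:** The last pictures show all three standing upright. From the side view, the caps are about 7 mm (green), 2 mm (yellow) and 1 mm (red) from their measured carton centres. The limit is 22 mm. That check uses the known cap height rather than a second view.

**Jars and gripper:** Both jars measured within 0.2 mm of where they started. The gripper was open and about 0.25 m up, with no contact force.

**Disagreements:**
- My first two-view check of the final bottle positions failed, because each cap merged with its same-coloured carton in the top view.
- The estimates of the green carton's centre differed by about 6 mm between cameras. I used a value in between.

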